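Stage gears in size order for gearbox assembly

TASK

Lay out the four loose brass-coloured gears for the gearbox assembler: set each one flat and centred, hub up, on its own round pad on the green board, in order of size, with the smallest on the pad next to the red end block and the largest on the pad farthest from it. Leave the amber oil bottle standing where it is.

Things in the scene. Friction and masses are not known exactly. Their poses are not given: they have to be found in the camera images.
- gear_smallest: loose brass-coloured toothed gear, the smallest of four: 44 mm over the teeth, disc 14 mm thick, lying flat; plain round steel hub, 26 mm diameter, to grip by, stands up at its centre from 14 to 46 mm above the underside. 0.2 to 0.8 kg. Origin: centre of the underside; z up. (The toothless 52 mm steel bearing ring lying nearby is not a gear.)
- gear_small: loose brass-coloured toothed gear, the second smallest of four: 57 mm over the teeth, disc 14 mm thick, lying flat; plain round steel hub, 26 mm diameter, to grip by, stands up at its centre from 14 to 46 mm above the underside. 0.2 to 0.8 kg. Origin: centre of the underside; z up. (The toothless 52 mm steel bearing ring lying nearby is not a gear.)
- gear_large: loose brass-coloured toothed gear, the second largest of four: 70 mm over the teeth, disc 14 mm thick, lying flat; plain round steel hub, 26 mm diameter, to grip by, stands up at its centre from 14 to 46 mm above the underside. 0.2 to 0.8 kg. Origin: centre of the underside; z up. (The toothless 52 mm steel bearing ring lying nearby is not a gear.)
- gear_largest: loose brass-coloured toothed gear, the largest of four: 82 mm over the teeth, disc 14 mm thick, lying flat; plain round steel hub, 26 mm diameter, to grip by, stands up at its centre from 14 to 46 mm above the underside. 0.2 to 0.8 kg. Origin: centre of the underside; z up. (The toothless 52 mm steel bearing ring lying nearby is not a gear.)
- pad_black: fixed round black rubber pad, 58 mm diameter, 4 mm thick, one of four in a straight row, 90 mm apart, on a green board (70 x 480 mm, 8 mm thick) on the bench; its top is 12 mm above the bench. The pads' order in the row varies; their colours mean nothing. Origin: centre of its underside, 4 mm below its top; z up.
- pad_white: fixed round white plastic pad, 58 mm diameter, 4 mm thick, one of four in a straight row, 90 mm apart, on a green board (70 x 480 mm, 8 mm thick) on the bench; its top is 12 mm above the bench. The pads' order in the row varies; their colours mean nothing. Origin: centre of its underside, 4 mm below its top; z up.
- pad_blue: fixed round blue plastic pad, 58 mm diameter, 4 mm thick, one of four in a straight row, 90 mm apart, on a green board (70 x 480 mm, 8 mm thick) on the bench; its top is 12 mm above the bench. The pads' order in the row varies; their colours mean nothing. Origin: centre of its underside, 4 mm below its top; z up.
- pad_cork: fixed round brown cork pad, 58 mm diameter, 4 mm thick, one of four in a straight row, 90 mm apart, on a green board (70 x 480 mm, 8 mm thick) on the bench; its top is 12 mm above the bench. The pads' order in the row varies; their colours mean nothing. Origin: centre of its underside, 4 mm below its top; z up.
- red_block: fixed red end block, 50 x 30 mm, 30 mm high, on the green board at one end of the row of pads, either end; its centre is 80 mm from the nearest pad's centre, in line with the row. A like block in dark steel stands at the other end. Origin: centre of its underside, 8 mm above the bench; its y axis lies along the row, either way.
- oil_bottle: amber bottle with a red cap standing loose and upright among the gears, 48 mm diameter, 130 mm tall, at least 95 mm from the centre of any gear at the start. Not to be moved. Origin: centre of the underside; z up.
There are look-alikes about, which are no part of the job. Leave any purple or turquoise look-alike of the gear_largest alone. Leave any turquoise look-alike of the gear_large alone.

How it is judged:
By the outcome, as a careful person would: the job done as asked, in the order asked, and still so for the second after the job is handed in, with the robot touching nothing.
It also fails if it takes over 102 s, if anything falls off the work surface, if the arm or the gripper's body presses on something with over 40 N, if the wrist force passes 120 N, or if a joint passes its speed limit or range.

ROBOT

A 6-joint arm with a two-finger parallel gripper is mounted at the origin on the work surface. World frame = base frame: x ahead of the robot, y to its left, z up, the work surface at z = 0. Lengths are in mm, angles in rad, forces in N, time in s.
With the tool pointing down it reaches from about 300 to 775 mm from the base axis. Payload 14.6 kg.
Tool frame: the origin (TCP) lies at the very end of the fingers, on their centre line; the grasp point (between the pads) lies 19 mm behind it; z points along the fingers, y is the line along which they close (so a half turn about z gives the same grasp; the last joint's range is limited). The gripper opens to 94 mm and grips with 3 to 60 N. Pads are 16 mm wide; open, the fingers measure 119 mm over their backs; the gripper's body (75 mm by 177 mm) begins 78 mm behind the grasp point.
Start: joints at [-1.377, 0.3, 1.521, -0, 1.321, -0.067], TCP at [141.813, -531.393, 205.446] pointing down, gripper open.
Joint ranges: [-3.03, 3.03], [-0.79, 2.21], [0.23, 2.52], [-1.04, 4.18], [0, 3.07], [-2.55, 2.55]. Speed limits (rad/s): [2.22, 2.22, 2.57, 3.14, 3.14, 3.14].

INTERFACE

Orientations are given as [roll, pitch, yaw] about the fixed x, y, z axes, in that order (R = Rz(yaw) Ry(pitch) Rx(roll)).
In Python, from cell import manip, optics gives the robot as it stands.
- The arm moves only by the shell command python3 -m crank 'ROWS' [FORCE]. ROWS is JSON, a list of rows, each a list of 7 numbers: the opening in per cent of the stroke, from 0 (shut) to 100 (fully open), then the shift along the tool's x, y, z in mm, then the turn, a rotation vector about the tool's x, y, z in rad. A call has 1 to 10 rows; each row is the pose to reach, as a shift and turn from the pose commanded when the call began, along the tool's axes at that moment; what a row does not reach only later rows make up. A row lasts 1/10 s, in which the tool goes at most 50 mm and 8.59 degrees, less where a joint would pass 70% of its speed; a pose out of reach is approached as far as the arm can. A call with a gripper value outside its range is refused whole. The fingers move at their own pace and stop on an object; FORCE is the grip in N (left out, the last holds). Time passes only in rows, so rows that repeat a pose let the fingers close. It gives the time, the measured TCP pose, the force, the opening and the grip force at its end, in the units of the state.
- manip.read_state(): the state, without advancing time (a new reading comes with each control period).
- optics.camera(name): name is "scene" or "top" or "wrist"; returns (picture, depth): 480x640x3 uint8, red, green, blue; 480x640 float32, mm along the optical axis (not along the pixel's ray), 0 where there is no reading.
- optics.calibration(name): a dict with "camera_matrix" (3x3 intrinsics, pixels), "R" (3x3) and "t" (3): a world point X has camera coordinates R X + t. Camera axes: x right, y down, z forward; pixel columns grow to the right and rows downward; lengths in mm; the calibration is good to about 2 mm. A picture is of the moment at which its call begins: read the wrist's pose just before it. calibration takes no time and is no camera call; for the wrist camera it gives the pose at the moment of the call.
- manip.sign_off(): hands the job in; it is judged then, once.
The state is a dict: "clock": time; "joints": joint angles; "qd": joint speeds; "effort": joint torques, N m; "eef_pos": TCP position; "eef_rot": TCP orientation; "wrist_force": force on the tool from outside, world axes, zero at the start; "moment": the same for the moment, N m; "finger_gap": finger opening in mm; "finger_force": force on a finger pad.
Only numpy, scipy, OpenCV 4.12 (cv2) and the standard library are available. Lean on these libraries where they do the work, as an engineer would, in place of code of your own. Each camera call takes 0.05 s, during which the arm holds its last target. There are 200 camera calls.

## Working session

There is one attempt and no reset: what is moved stays moved. The work goes in short steps, Python scripts to look and compute and a shell command to move; the robot and the scene stay as the last step left them, time stands still between calls to the robot, and variables do not carry over. Pictures are saved under pics/ and viewed, at most 14 in all, crops included, and the job is handed in when it is done.

```bash
mkdir -p pics; ls; python3 - <<'E'
from cell import manip, optics
import cv2, numpy as np
print(manip.read_state())
for n in ("top","scene"):
    p,d=optics.camera(n); cv2.imwrite(f"pics/{n}0.png",p[:,:,::-1]); np.savez(f"{n}0.npz",p=p,d=d)
    c=optics.calibration(n); print(n,c)
E
```

```text
pics
{'clock': 0.0, 'joints': array([-1.37656992e+00,  3.00462788e-01,  1.52153801e+00,  1.40484086e-05,
        1.32067939e+00, -6.66371025e-02]), 'qd': array([ 3.55116787e-04, -1.04428943e-04,  5.49432380e-04, -8.85802232e-06,
       -1.96185478e-04,  7.34847748e-05]), 'effort': array([-3.45092318e-03, -5.31810522e+01, -3.52736306e+01,  7.06806011e-02,
        2.43765773e-02, -9.82852157e-05]), 'eef_pos': array([ 141.78798342, -531.1621217 ,  204.90910138]), 'eef_rot': array([-3.14050844e+00, -8.59939898e-05,  2.60859981e-01]), 'wrist_force': array([-0.74157902,  0.14512946,  0.3218685 ]), 'moment': array([ 0.04248023, -0.0294296 ,  0.03118603]), 'finger_force': 0.0, 'finger_gap': 93.75659199635568}
top {'camera_matrix': array([[498.34748895,   0.        , 318.54043077],
       [  0.        , 498.34748895, 243.57688911],
       [  0.        ,   0.        ,   1.        ]]), 'R': array([[-0.00156492, -0.99964142, -0.02673175],
       [-0.98525712,  0.00611439, -0.17097084],
       [ 0.17107299,  0.02607009, -0.98491339]]), 't': array([ 77.30161763, 528.82590521, 921.70241883])}
scene {'camera_matrix': array([[459.79984457,   0.        , 320.50363269],
       [  0.        , 459.79984457, 237.35558247],
       [  0.        ,   0.        ,   1.        ]]), 'R': array([[-0.10207857,  0.99468901, -0.01318131],
       [ 0.70148783,  0.06258146, -0.70992843],
       [-0.7053331 , -0.08171501, -0.70415046]]), 't': array([ -23.32149484, -337.11575833, 1299.93955841])}
```

View pics/top0.png

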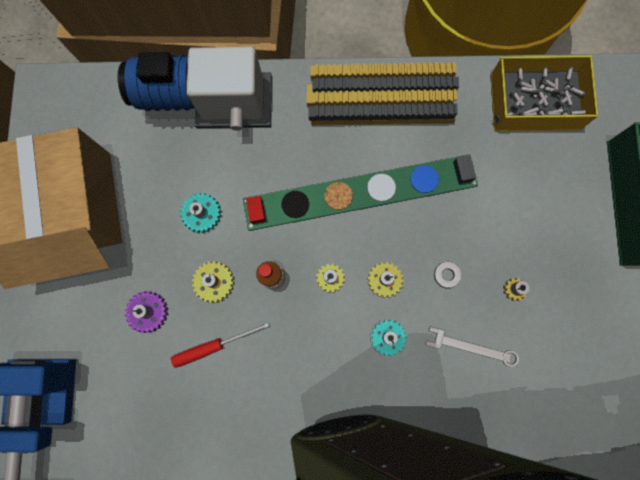

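View pics/scene0.png

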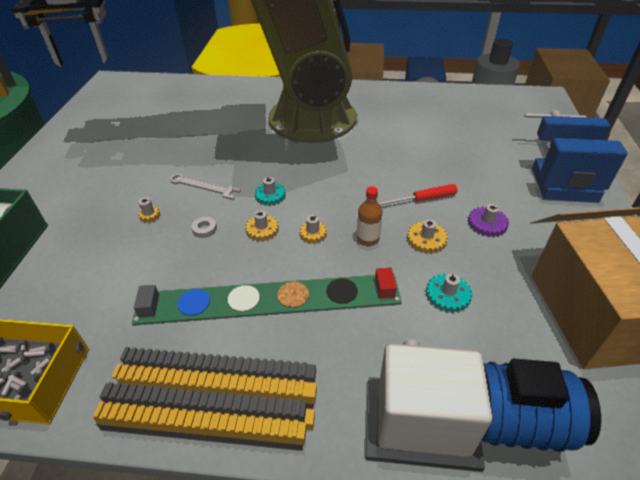

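Top view: the brass (yellow) gears are at (213,281), (385,280), (330,278) and (516,289). Turquoise look-alikes are at (200,212) and (389,338), the purple one at (146,312), the toothless ring at (448,275) and the bottle at (270,274). The red block is at (256,209), with pads running from it black, cork, white, blue. Next I measure sizes and confirm in one crop.

```bash
cat > h.py <<'E'
import numpy as np, cv2
from cell import manip, optics
def ray(c,uv,z):
    K,R,t=c["camera_matrix"],c["R"],np.asarray(c["t"])
    d=R.T@np.linalg.inv(K)@np.array([uv[0],uv[1],1.]); o=-R.T@t
    return (o+d*(z-o[2])/d[2])[:2]
def blobs(p,lo,hi,amin=60):
    m=cv2.inRange(cv2.cvtColor(p,cv2.COLOR_RGB2HSV),lo,hi)
    cs,_=cv2.findContours(cv2.morphologyEx(m,cv2.MORPH_CLOSE,np.ones((3,3))),cv2.RETR_EXTERNAL,cv2.CHAIN_APPROX_NONE)
    return [k for k in cs if cv2.contourArea(k)>amin]
def circ(c,k,z):
    w=np.array([ray(c,q,z) for q in k[:,0,:]],np.float32)
    (x,y),r=cv2.minEnclosingCircle(w); return round(x,1),round(y,1),round(2*r,1)
E
python3 - <<'E'
from h import *
for n in("top","scene"):
    p=np.load(n+"0.npz")["p"]; c=optics.calibration(n)
    roi=(slice(130,350),slice(100,560)) if n=="top" else (slice(160,330),slice(100,520))
    q=np.zeros_like(p); q[roi]=p[roi]
    for nm,lo,hi,z in(("brass",(18,110,90),(35,255,255),14),("red",(0,180,100),(4,255,255),38),("blue",(105,150,90),(120,255,255),12),("white",(15,5,170),(60,60,255),12),("cork",(8,80,90),(17,200,230),12),("black",(0,0,0),(180,255,28),12)):
        for k in blobs(q,lo,hi): print(n,nm,k[:,0].mean(0).round(),circ(c,k,z), cv2.contourArea(k))
p=np.load("top0.npz")["p"][240:330,180:560]
cv2.imwrite("pics/crop.png",cv2.resize(p[:,:,::-1],None,fx=2.1,fy=2.1,interpolation=cv2.INTER_CUBIC))
print(p[38,150-0],[np.load("top0.npz")["p"][y,x] for x,y in((295,204),(338,195),(382,187),(256,205))])
E
```

```text
top brass [513. 290.] (442.5, -308.8, 42.8) 140.0
top brass [330. 278.] (466.1, 53.0, 54.6) 502.0
top brass [385. 280.] (461.7, -55.3, 68.6) 826.0
top brass [212. 282.] (459.3, 287.7, 80.5) 1152.5
top red [206. 346.] (332.1, 292.0, 57.7) 144.0
top red [265. 270.] (479.1, 180.6, 24.4) 108.0
top red [255. 208.] (603.4, 202.1, 52.7) 291.0
top blue [424. 179.] (669.1, -140.4, 57.5) 558.5
top cork [268. 273.] (476.6, 178.3, 48.2) 185.5
top cork [102. 262.] (502.5, 513.4, 34.6) 62.0
top cork [338. 195.] (635.0, 35.9, 55.8) 529.0
top black [320. 240.] (651.6, 95.5, 1646.7) 306081.0
scene brass [313. 232.] (473.0, 55.8, 62.6) 282.5
scene brass [427. 237.] (466.0, 290.3, 90.2) 712.5
scene brass [262. 228.] (468.9, -53.4, 77.9) 461.5
scene brass [149. 215.] (449.6, -304.7, 53.3) 139.0
scene red [386. 279.] (606.0, 204.1, 53.4) 280.5
scene red [436. 192.] (350.0, 313.2, 98.3) 287.0
scene blue [193. 302.] (670.1, -139.3, 58.9) 609.0
scene white [243. 297.] (652.3, -50.4, 57.1) 570.5
scene cork [293. 294.] (636.8, 37.7, 57.1) 560.0
scene cork [371. 213.] (396.6, 169.2, 81.9) 387.0
scene black [320. 240.] (-422.7, -83.4, 2929.7) 306081.0
[86 87 88] [array([28, 29, 26], dtype=uint8), array([142, 106,  67], dtype=uint8), array([179, 185, 190], dtype=uint8), array([162,  35,  32], dtype=uint8)]
```

View pics/crop.png

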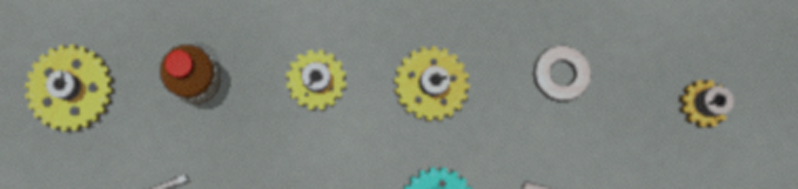

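Sizes are about 43, 55, 69 and 81 mm, so all four gears are identified: smallest (516,289), small (330,278), large (385,280), largest (213,281). The ring is toothless. Black is next to red, then cork, white, blue. I move over the smallest.

```bash
python3 -m crank '[[50,350,-138.5,0,0,0,-1.31],[50,350,-138.5,0,0,0,-1.31],[50,350,-138.5,0,0,0,-1.31],[50,350,-138.5,0,0,0,-1.31],[50,350,-138.5,0,0,0,-1.31],[50,350,-138.5,0,0,0,-1.31],[50,350,-138.5,0,0,0,-1.31],[50,350,-138.5,0,0,0,-1.31],[50,350,-138.5,0,0,0,-1.31],[50,350,-138.5,0,0,0,-1.31]]' 25
python3 - <<'E'
from h import *
import time
s=manip.read_state(); print(s["clock"],s["eef_pos"],s["eef_rot"],s["joints"])
c=optics.calibration("wrist"); p,d=optics.camera("wrist"); print(c)
cv2.imwrite("pics/w1.png",p[:,:,::-1])
for k in blobs(p,(18,110,90),(35,255,255),300): print(k[:,0].mean(0).round(),circ(c,k,14))
E
```

```text
clock: 1.1
eef_pos: [444.6, -306.7, 205.0]
eef_rot: [-3.141, -0.0, 1.574]
wrist_force: [-0.1, -0.0, -0.1]
finger_gap: 46.6
finger_force: 0.0
1.1 [ 444.61712574 -306.67643266  205.01586908] [-3.14088453e+00 -4.80991346e-04  1.57399852e+00] [-6.71596813e-01  2.78783019e-01  1.54917653e+00 -6.90757490e-05
  1.31448653e+00 -6.74781631e-01]
{'camera_matrix': array([[388.7948356 ,   0.        , 323.57609852],
       [  0.        , 388.7948356 , 231.17745221],
       [  0.        ,   0.        ,   1.        ]]), 'R': array([[ 9.99994798e-01,  3.05862116e-03, -1.02439648e-03],
       [ 3.22069087e-03, -9.64310288e-01,  2.64755162e-01],
       [-1.78050326e-04, -2.64757084e-01, -9.64315122e-01]]), 't': array([-442.69964736, -323.92598028,  309.44892188])}
[453. 399.] (585.3, -525.4, 94.4)
[197. 393.] (308.9, -522.1, 104.7)
[633. 310.] (767.8, -415.3, 101.4)
[322. 205.] (443.0, -307.1, 43.9)
```

View pics/w1.png

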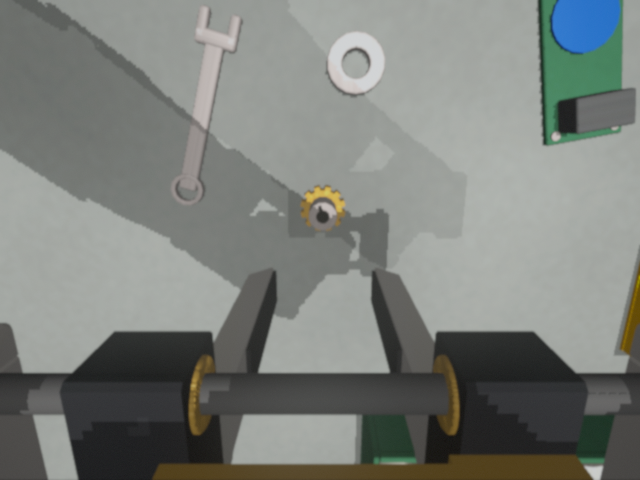

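The wrist view shows the smallest gear at (322,205), 44 mm across, at world (443,-307). I descend and grip.

```bash
python3 -m crank '[[50,-0.4,-1.6,50,0,0,0],[50,-0.4,-1.6,100,0,0,0],[50,-0.4,-1.6,140,0,0,0],[50,-0.4,-1.6,165,0,0,0],[50,-0.4,-1.6,180,0,0,0],[50,-0.4,-1.6,187,0,0,0],[50,-0.4,-1.6,187,0,0,0],[15,-0.4,-1.6,187,0,0,0],[15,-0.4,-1.6,187,0,0,0],[15,-0.4,-1.6,187,0,0,0]]' 25
python3 -m crank '[[15,0,0,0,0,0,0],[15,0,0,0,0,0,0],[15,0,0,-20,0,0,0],[15,0,0,-60,0,0,0],[15,0,0,-105,0,0,0]]' 40
```

```text
clock: 2.15
eef_pos: [443.0, -308.0, 19.3]
eef_rot: [3.14, 0.001, 1.57]
wrist_force: [4.8, 0.2, 3.2]
finger_gap: 26.7
finger_force: 3.0
clock: 2.65
eef_pos: [441.9, -307.1, 123.6]
eef_rot: [-3.139, -0.002, 1.571]
wrist_force: [0.1, 0.2, -2.2]
finger_gap: 25.4
finger_force: 40.0
```

```bash
python3 -m crank '[[15,332.7,176.4,-60,0,0,0],[15,332.7,176.4,-60,0,0,0],[15,332.7,176.4,-60,0,0,0],[15,332.7,176.4,-60,0,0,0],[15,332.7,176.4,-60,0,0,0],[15,332.7,176.4,-60,0,0,0],[15,332.7,176.4,-60,0,0,0],[15,332.7,176.4,-60,0,0,0],[15,332.7,176.4,-60,0,0,0],[15,332.7,176.4,-60,0,0,0]]'
cat > pads.py <<'E'
from h import *
import sys
s=manip.read_state(); print(s["clock"],s["eef_pos"].round(2),s["eef_rot"].round(3),s["finger_gap"])
c=optics.calibration("wrist"); p,d=optics.camera("wrist")
cv2.imwrite(f"pics/{sys.argv[1]}.png",p[:,:,::-1])
for nm,lo,hi,z in(("brass",(18,110,90),(35,255,255),14),("red",(0,170,80),(6,255,255),38),("blue",(105,150,90),(120,255,255),12),("white",(0,0,165),(180,40,255),12),("cork",(8,80,70),(17,200,230),12),("black",(0,0,0),(180,255,45),12)):
    for k in blobs(p[:330],lo,hi,900):
        a=circ(c,k,z)
        if 40<a[2]<95: print(nm,k[:,0].mean(0).round(),a)
E
python3 pads.py w2
```

```text
clock: 3.65
eef_pos: [618.8, 25.3, 182.8]
eef_rot: [-3.14, 0.0, 1.572]
wrist_force: [-0.6, -0.7, -2.4]
finger_gap: 25.4
finger_force: 40.0
3.65 [618.77  25.35 182.79] [-3.14   0.     1.572] 25.380061573195082
brass [167. 289.] (464.9, -50.1, 74.2)
brass [324. 257.] (617.7, -29.9, 75.2)
brass [158. 176.] (468.6, 56.6, 58.4)
cork [343. 195.] (635.0, 38.6, 55.8)
cork [105.  23.] (437.1, 182.9, 65.9)
```

View pics/w2.png

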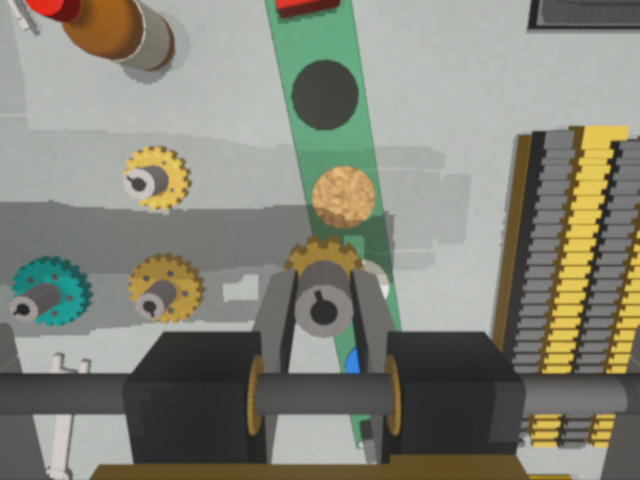

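```bash
python3 - <<'E'
from h import *
c=optics.calibration("wrist"); p=cv2.imread("pics/w2.png")[:,:,::-1].copy()
q=np.full_like(p,255); q[55:135,280:370]=p[55:135,280:370]
print(p[95,325])
for k in blobs(q,(0,0,0),(180,80,75),900): print(circ(c,k,12))
z=182.8+27; print("hub",ray(c,(324.,310.5),z), "1px",ray(c,(325.,311.5),z)-ray(c,(324,310.5),z))
cv2.imwrite("pics/c2.png",cv2.resize(p[270:350,270:380,::-1],None,fx=5,fy=5,interpolation=cv2.INTER_CUBIC))
E
```

```text
[65 69 63]
(618.6, 126.0, 54.6)
hub [618.03182119  25.21927   ] 1px [ 0.42916309 -0.47131942]
```

View pics/c2.png

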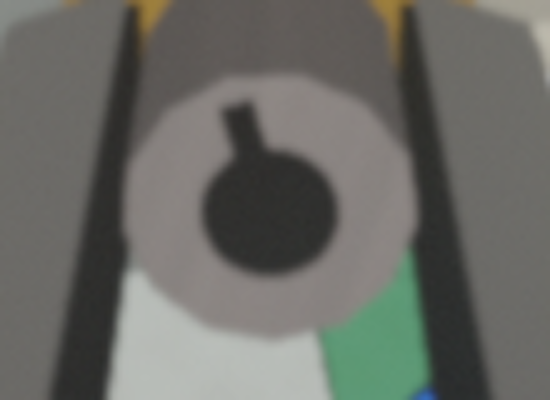

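```bash
python3 -m crank '[[15,50,0.2,20,0,0,0],[15,95,0.4,50,0,0,0],[15,100.4,0.4,90,0,0,0],[15,100.4,0.4,125,0,0,0],[15,100.4,0.4,143,0,0,0],[15,100.4,0.4,149,0,0,0],[15,100.4,0.4,152,0,0,0],[15,100.4,0.4,152.5,0,0,0],[15,100.4,0.4,152.5,0,0,0],[15,100.4,0.4,152.5,0,0,0]]'
```

```text
clock: 4.7
eef_pos: [619.9, 125.3, 32.0]
eef_rot: [3.14, -0.0, 1.571]
wrist_force: [-0.4, 0.8, -2.1]
finger_gap: 25.4
finger_force: 40.0
```

```bash
python3 -m crank '[[15,0,-0.5,0.5,0,0,0],[15,0,-0.5,0.5,0,0,0]]'; python3 -m crank '[[15,0,0,0.5,0,0,0],[15,0,0,0.5,0,0,0]]';python3 -m crank '[[15,0,0,0.5,0,0,0],[15,0,0,0.5,0,0,0]]'
```

```text
clock: 4.9
eef_pos: [619.4, 125.4, 31.3]
eef_rot: [3.14, -0.0, 1.571]
wrist_force: [-0.2, -1.6, 3.2]
finger_gap: 25.3
finger_force: 40.0
clock: 5.1
eef_pos: [619.5, 125.4, 31.3]
eef_rot: [3.14, -0.0, 1.571]
wrist_force: [-3.6, -0.3, 8.5]
finger_gap: 25.1
finger_force: 40.0
clock: 5.3
eef_pos: [619.5, 125.4, 31.3]
eef_rot: [3.14, -0.0, 1.571]
wrist_force: [-6.1, -1.5, 14.0]
finger_gap: 25.3
finger_force: 40.0
```

```bash
python3 -m crank '[[15,0,0,-1,0,0,0],[50,0,0,-1,0,0,0],[50,0,0,-1,0,0,0],[50,0,0,-1,0,0,0],[50,0,0,-40,0,0,0],[50,0,0,-90,0,0,0],[50,-30,-40,-140,0,0,0],[50,-60,-85,-175,0,0,0],[50,-71,-125,-175,0,0,0],[50,-71,-152,-175,0,0,0]]'
python3 -m crank '[[50,0,0,0,0,0,0]]'; python3 pads.py w3
```

```text
clock: 6.3
eef_pos: [465.8, 53.3, 205.7]
eef_rot: [3.139, 0.0, 1.57]
wrist_force: [1.2, -0.5, 0.8]
finger_gap: 47.1
finger_force: 0.0
clock: 6.4
eef_pos: [463.4, 53.7, 205.5]
eef_rot: [3.141, -0.0, 1.57]
wrist_force: [0.7, 0.6, 0.2]
finger_gap: 47.1
finger_force: 0.0
6.4 [463.37  53.69 205.5 ] [ 3.141 -0.     1.57 ] 47.10431836061806
brass [323. 304.] (461.7, -50.3, 72.3)
brass [327. 204.] (466.2, 56.4, 56.7)
brass [492. 130.] (621.4, 125.6, 49.3)
red [496.  30.] (601.9, 204.4, 55.4)
white [504. 303.] (651.8, -50.2, 59.9)
white [359. 302.] (500.9, -46.5, 74.4)
cork [498. 222.] (634.0, 39.0, 56.1)
cork [331.  68.] (469.1, 178.6, 57.3)
```

View pics/w3.png

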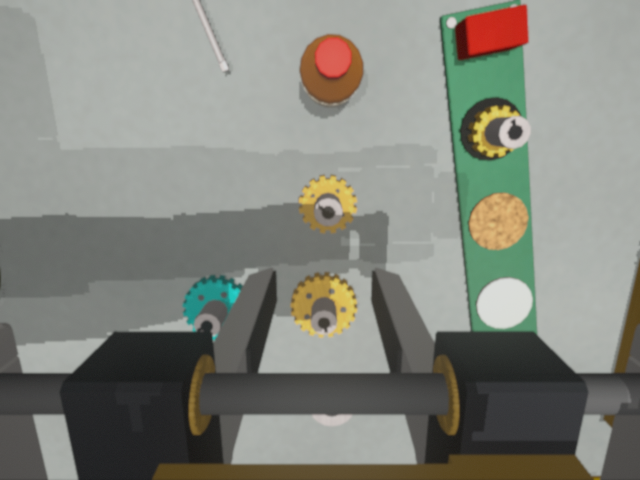

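Smallest gear is on the black pad at (492,130). The small gear is at (327,204) and the arm was still settling, so I re-measure once.

```bash
python3 -m crank '[[50,0,0,0,0,0,0],[50,0,0,0,0,0,0]]' >/dev/null; python3 pads.py w4; python3 - <<'E'
from h import *
c=optics.calibration("wrist"); p=cv2.imread("pics/w4.png")[:,:,::-1].copy()
q=np.zeros_like(p); q[90:170,450:535]=p[90:170,450:535]
for k in blobs(q,(18,110,90),(35,255,255),100): print("placed",circ(c,k,26))
q=np.full_like(p,255); q[95:162,455:500]=p[95:162,455:500]
for k in blobs(q,(0,0,0),(180,90,60),200): print("blackpad",circ(c,k,12))
E
```

```text
6.65 [467.8   54.56 204.12] [-3.141 -0.     1.571] 47.06056273057745
brass [319. 305.] (463.1, -50.1, 71.8)
brass [323. 205.] (466.4, 56.5, 56.7)
brass [489. 131.] (621.8, 125.4, 48.9)
red [491.  31.] (602.2, 204.0, 55.7)
white [501. 305.] (652.2, -50.1, 59.6)
white [358. 301.] (504.3, -45.5, 73.8)
cork [495. 224.] (634.0, 38.9, 55.9)
cork [325.  69.] (468.6, 178.5, 57.3)
placed (616.4, 125.7, 47.3)
blackpad (615.9, 127.2, 54.2)
```

```bash
python3 -m crank '[[50,1.6,-0.7,50,0,0,0],[50,1.6,-0.7,100,0,0,0],[50,1.6,-0.7,140,0,0,0],[50,1.6,-0.7,165,0,0,0],[50,1.6,-0.7,180,0,0,0],[50,1.6,-0.7,186,0,0,0],[50,1.6,-0.7,186,0,0,0],[15,1.6,-0.7,186,0,0,0],[15,1.6,-0.7,186,0,0,0],[15,1.6,-0.7,186,0,0,0]]' 25
python3 -m crank '[[15,0,0,0,0,0,0],[15,0,0,0,0,0,0],[15,0,0,-20,0,0,0],[15,0,0,-60,0,0,0],[15,0,0,-105,0,0,0],[15,-20,40,-155,0,0,0],[15,-60,85,-165,0,0,0],[15,-88,130,-165,0,0,0],[15,-88,169,-165,0,0,0],[15,-88,169,-165,0,0,0]]' 40
python3 -m crank '[[15,0,0,0,0,0,0],[15,0,0,0,0,0,0]]'
python3 pads.py w5;python3 - <<'E'
from h import *
p=cv2.imread("pics/w5.png")
cv2.imwrite("pics/c5.png",cv2.resize(p[60:360,200:500],None,fx=2,fy=2,interpolation=cv2.INTER_CUBIC))
E
```

```text
clock: 7.7
eef_pos: [466.8, 56.0, 19.2]
eef_rot: [3.14, -0.0, 1.571]
wrist_force: [5.3, 1.2, 0.8]
finger_gap: 26.5
finger_force: 2.6
clock: 8.7
eef_pos: [637.6, -33.8, 181.8]
eef_rot: [-3.14, -0.0, 1.569]
wrist_force: [-0.2, 0.3, -4.0]
finger_gap: 25.6
finger_force: 40.0
clock: 8.9
eef_pos: [634.5, -31.8, 182.5]
eef_rot: [-3.14, -0.0, 1.571]
wrist_force: [-0.7, 0.6, -3.9]
finger_gap: 25.4
finger_force: 40.0
8.9 [634.49 -31.84 182.55] [-3.14  -0.     1.571] 25.402735826524584
brass [141. 233.] (464.9, -51.3, 73.9)
brass [328. 130.] (635.7, 38.6, 55.5)
brass [307.  26.] (618.0, 126.9, 47.4)
white [350. 220.] (654.8, -43.5, 53.3)
cork [325. 128.] (635.2, 38.5, 55.3)
```

View pics/c5.png

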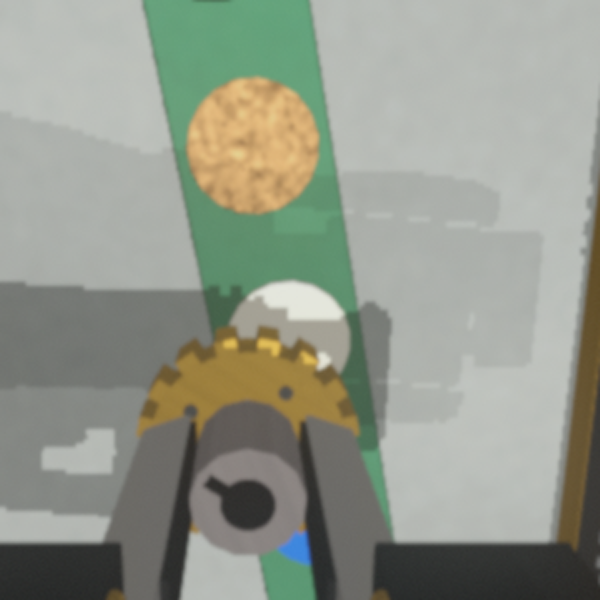

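Gear held square, hub top at crop (248,503), and cork pad at (635.5,38).

```bash
python3 -m crank '[[15,40,0.4,30,0,0,0],[15,70,0.4,60,0,0,0],[15,70,0.4,100,0,0,0],[15,70,0.4,130,0,0,0],[15,70,0.4,145,0,0,0],[15,70,0.4,150,0,0,0],[15,70,0.4,152,0,0,0],[15,70,0.4,152.5,0,0,0],[15,70,0.4,153,0,0,0],[15,70,0.4,153.5,0,0,0]]'
python3 -m crank '[[15,0,0,0,0,0,0],[15,0,0,0,0,0,0]]'
```

```text
clock: 9.95
eef_pos: [636.2, 37.9, 31.2]
eef_rot: [3.14, -0.0, 1.571]
wrist_force: [-4.4, 0.2, 7.3]
finger_gap: 25.3
finger_force: 40.0
clock: 10.15
eef_pos: [636.2, 37.9, 31.2]
eef_rot: [3.14, 0.0, 1.571]
wrist_force: [-2.8, -0.6, 5.7]
finger_gap: 25.3
finger_force: 40.0
```

```bash
python3 -m crank '[[15,0,0,-0.5,0,0,0],[50,0,0,-0.5,0,0,0],[50,0,0,-0.5,0,0,0],[50,0,0,-0.5,0,0,0],[50,0,0,-40,0,0,0],[50,0,0,-90,0,0,0],[50,-30,-40,-140,0,0,0],[50,-60,-85,-175,0,0,0],[50,-91,-125,-175,0,0,0],[50,-91,-172.6,-175,0,0,0]]'
python3 -m crank '[[50,-91,-172.6,0,0,0,0]]' >/dev/null 2>&1 <<< "" & wait; python3 -c "
from cell import manip; print(manip.read_state()['eef_pos'])"
```

```text
clock: 11.15
eef_pos: [486.0, -48.6, 203.6]
eef_rot: [3.139, 0.001, 1.57]
wrist_force: [0.3, -0.1, 0.8]
finger_gap: 46.8
finger_force: 0.0
[440.86171529 -70.47218746 202.97717347]
```

I sent a stray extra row there: harmless, about 50 mm at height. I re-measure from here.

```bash
python3 -m crank '[[50,0,0,0,0,0,0],[50,0,0,0,0,0,0],[50,0,0,0,0,0,0]]'; python3 pads.py w6
```

```text
clock: 11.55
eef_pos: [443.4, -70.2, 202.5]
eef_rot: [3.141, -0.0, 1.571]
wrist_force: [0.3, 0.3, -0.4]
finger_gap: 47.1
finger_force: 0.0
11.55 [443.4  -70.18 202.49] [ 3.141 -0.     1.571] 47.08084619483118
brass [344. 189.] (462.6, -52.9, 69.8)
brass [537.  89.] (637.3, 37.8, 65.3)
blue [545. 272.] (667.5, -137.6, 57.7)
white [543. 186.] (651.7, -50.0, 58.3)
```

```bash
python3 -m crank '[[50,17.3,19.2,30,0,0,0],[50,17.3,19.2,75,0,0,0],[50,17.3,19.2,120,0,0,0],[50,17.3,19.2,150,0,0,0],[50,17.3,19.2,160,0,0,0],[50,17.3,19.2,160,0,0,0],[50,17.3,19.2,160,0,0,0]]'; python3 pads.py w7
```

```text
clock: 12.3
eef_pos: [462.8, -53.1, 43.5]
eef_rot: [3.14, 0.0, 1.571]
wrist_force: [0.2, -0.3, -0.0]
finger_gap: 47.3
finger_force: 0.0
12.3 [462.82 -53.08  43.54] [3.14  0.    1.571] 47.25331298597648
brass [325. 262.] (462.7, -52.2, 71.2)
brass [625. 103.] (622.5, 35.5, 50.1)
white [627. 262.] (643.1, -51.5, 54.1)
```

```bash
python3 -m crank '[[50,0.4,0,15,0,0,0],[50,0.4,0,24.3,0,0,0],[50,0.4,0,24.3,0,0,0],[15,0.4,0,24.3,0,0,0],[15,0.4,0,24.3,0,0,0],[15,0.4,0,24.3,0,0,0],[15,0.4,0,24.3,0,0,0]]' 25
python3 -m crank '[[15,0,0,0,0,0,0],[15,0,0,-20,0,0,0],[15,0,0,-60,0,0,0],[15,0,0,-105,0,0,0],[15,-20,40,-155,0,0,0],[15,-45,85,-165,0,0,0],[15,-69,130,-165,0,0,0],[15,-69,170,-165,0,0,0],[15,-69,189,-165,0,0,0],[15,-69,189,-165,0,0,0]]' 40
python3 -m crank '[[15,0,0,0,0,0,0],[15,0,0,0,0,0,0],[15,0,0,0,0,0,0]]'
python3 pads.py w8;python3 - <<'E'
from h import *
p=cv2.imread("pics/w8.png")
cv2.imwrite("pics/c8.png",cv2.resize(p[60:360,200:500],None,fx=2,fy=2,interpolation=cv2.INTER_CUBIC))
E
```

```text
clock: 13.05
eef_pos: [462.2, -52.8, 18.6]
eef_rot: [3.14, 0.0, 1.571]
wrist_force: [0.4, -0.1, 3.9]
finger_gap: 25.4
finger_force: 25.0
clock: 14.05
eef_pos: [652.1, -121.7, 180.5]
eef_rot: [-3.139, -0.001, 1.571]
wrist_force: [-0.5, 0.1, -4.7]
finger_gap: 25.6
finger_force: 40.0
clock: 14.35
eef_pos: [650.1, -121.6, 183.4]
eef_rot: [-3.142, 0.0, 1.571]
wrist_force: [0.3, 0.9, -4.7]
finger_gap: 25.3
finger_force: 40.0
14.35 [ 650.15 -121.6   183.39] [-3.142  0.     1.571] 25.268255313816628
brass [306.  26.] (634.8, 38.7, 59.2)
white [327. 131.] (652.2, -50.1, 58.7)
```

View pics/c8.png

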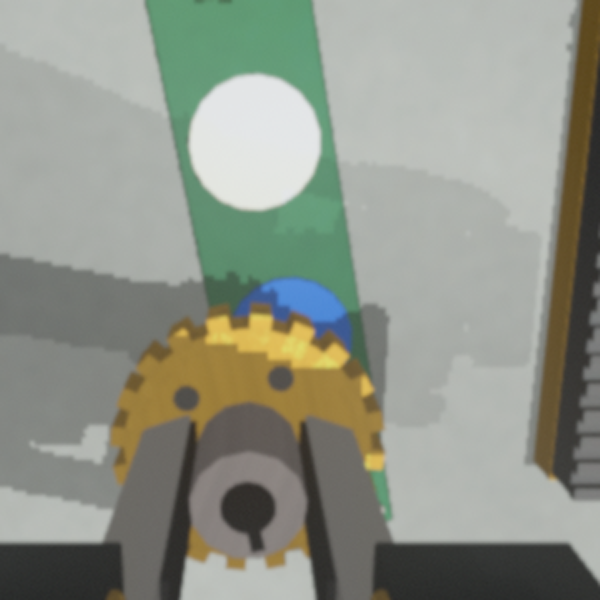

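```bash
python3 -m crank '[[15,40,0.8,30,0,0,0],[15,71.5,0.8,60,0,0,0],[15,71.5,0.8,100,0,0,0],[15,71.5,0.8,130,0,0,0],[15,71.5,0.8,145,0,0,0],[15,71.5,0.8,150,0,0,0],[15,71.5,0.8,152,0,0,0],[15,71.5,0.8,152.5,0,0,0],[15,71.5,0.8,153,0,0,0],[15,71.5,0.8,153.5,0,0,0]]'
python3 -m crank '[[15,0,0,0,0,0,0],[15,0,0,0,0,0,0]]'
```

```text
clock: 15.4
eef_pos: [652.1, -50.3, 30.6]
eef_rot: [3.14, 0.0, 1.571]
wrist_force: [-2.2, 0.3, 4.0]
finger_gap: 24.9
finger_force: 40.0
clock: 15.6
eef_pos: [652.1, -50.3, 30.7]
eef_rot: [3.14, 0.0, 1.571]
wrist_force: [-1.1, -1.2, 4.4]
finger_gap: 24.9
finger_force: 40.0
```

```bash
python3 -m crank '[[15,0,0,-0.5,0,0,0],[50,0,0,-0.5,0,0,0],[50,0,0,-0.5,0,0,0],[50,0,0,-0.5,0,0,0],[50,0,0,-40,0,0,0],[50,0,0,-90,0,0,0],[50,0,0,-140,0,0,0],[50,30,0,-175,0,0,0],[50,75,0,-175,0,0,0],[50,120,0,-175,0,0,0]]'
python3 -m crank '[[50,219,-191.5,0,0,0,0],[50,219,-191.5,0,0,0,0],[50,219,-191.5,0,0,0,0],[50,219,-191.5,0,0,0,0],[50,219,-191.5,0,0,0,0],[50,219,-191.5,0,0,0,0],[50,219,-191.5,0,0,0,0],[50,219,-191.5,0,0,0,0],[50,219,-191.5,0,0,0,0],[50,219,-191.5,0,0,0,0]]'
python3 pads.py w9
```

```text
clock: 16.6
eef_pos: [651.7, 70.8, 205.9]
eef_rot: [3.139, -0.0, 1.57]
wrist_force: [1.0, -0.0, -1.2]
finger_gap: 47.2
finger_force: 0.0
clock: 17.6
eef_pos: [460.8, 287.9, 204.4]
eef_rot: [-3.141, 0.0, 1.569]
wrist_force: [-0.4, -0.0, -0.0]
finger_gap: 47.0
finger_force: 0.0
17.6 [460.81 287.95 204.43] [-3.141  0.     1.569] 46.962161390502246
brass [324. 202.] (460.2, 291.8, 81.2)
red [471. 295.] (602.1, 206.6, 52.6)
red [176. 176.] (329.5, 320.3, 92.6)
```

View pics/w9.png

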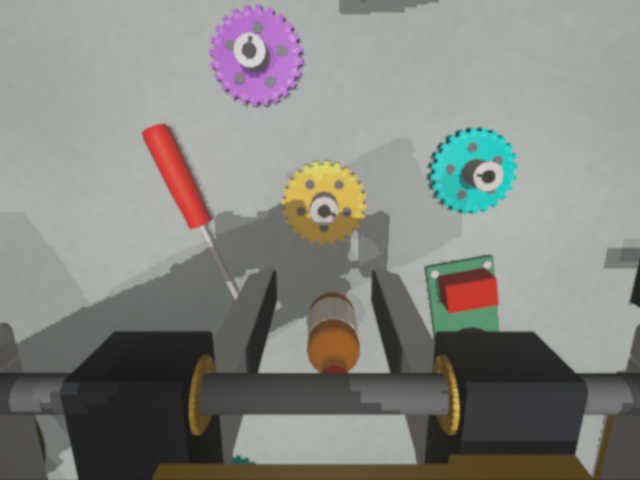

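Largest gear at (324,202), bottle clear behind at (333,330), and the purple and turquoise look-alikes at (256,55) and (475,170) stay put.

```bash
python3 -m crank '[[50,3,-0.5,40,0,0,0],[50,3,-0.5,85,0,0,0],[50,3,-0.5,125,0,0,0],[50,3,-0.5,150,0,0,0],[50,3,-0.5,160,0,0,0],[50,3,-0.5,160,0,0,0],[50,3,-0.5,160,0,0,0]]'; python3 pads.py w10
```

```text
clock: 18.35
eef_pos: [460.5, 292.0, 45.9]
eef_rot: [3.14, -0.001, 1.57]
wrist_force: [0.0, -0.1, 0.6]
finger_gap: 46.9
finger_force: 0.0
18.35 [460.46 291.96  45.85] [ 3.14e+00 -1.00e-03  1.57e+00] 46.91894787180501
brass [326. 262.] (460.0, 292.0, 83.3)
red [ 71. 216.] (333.0, 321.6, 90.4)
```

```bash
python3 -m crank '[[50,0,-0.4,15,0,0,0],[50,0,-0.4,26.8,0,0,0],[50,0,-0.4,26.8,0,0,0],[15,0,-0.4,26.8,0,0,0],[15,0,-0.4,26.8,0,0,0],[15,0,-0.4,26.8,0,0,0],[15,0,-0.4,26.8,0,0,0]]' 25
python3 -m crank '[[15,0,0,0,0,0,0],[15,0,0,-20,0,0,0],[15,0,0,-60,0,0,0],[15,0,0,-105,0,0,0],[15,0,0,-150,0,0,0],[15,0,20,-185,0,0,0],[15,0,60,-185,0,0,0],[15,0,105,-185,0,0,0],[15,-40,125,-185,0,0,0],[15,-80,150,-185,0,0,0]]' 40
python3 -m crank '[[15,-421,58,20,0,0,0],[15,-421,58,20,0,0,0],[15,-421,58,20,0,0,0],[15,-421,58,20,0,0,0],[15,-421,58,20,0,0,0],[15,-421,58,20,0,0,0],[15,-421,58,20,0,0,0],[15,-421,58,20,0,0,0],[15,-421,58,20,0,0,0],[15,-421,58,20,0,0,0]]'
python3 -m crank '[[15,0,0,0,0,0,0],[15,0,0,0,0,0,0],[15,0,0,0,0,0,0]]'
python3 pads.py w11;python3 - <<'E'
from h import *
p=cv2.imread("pics/w11.png")
cv2.imwrite("pics/c11.png",cv2.resize(p[60:360,200:500],None,fx=2,fy=2,interpolation=cv2.INTER_CUBIC))
E
```

```text
clock: 19.1
eef_pos: [459.7, 292.0, 18.4]
eef_rot: [3.14, -0.001, 1.571]
wrist_force: [1.9, -0.0, 4.1]
finger_gap: 25.6
finger_force: 25.0
clock: 20.1
eef_pos: [609.1, 211.1, 200.3]
eef_rot: [-3.137, 0.001, 1.572]
wrist_force: [0.7, 0.8, -7.1]
finger_gap: 25.2
finger_force: 40.0
clock: 21.1
eef_pos: [666.0, -212.9, 180.1]
eef_rot: [-3.138, -0.001, 1.567]
wrist_force: [0.0, 0.3, -7.4]
finger_gap: 25.0
finger_force: 40.0
clock: 21.4
eef_pos: [667.2, -208.0, 182.6]
eef_rot: [-3.141, -0.0, 1.572]
wrist_force: [-0.2, 0.8, -5.9]
finger_gap: 25.3
finger_force: 40.0
21.4 [ 667.2  -207.99  182.63] [-3.141 -0.     1.572] 25.260025707998476
brass [302.  30.] (650.0, -50.0, 72.5)
blue [326. 140.] (669.1, -138.8, 56.4)
```

View pics/c11.png

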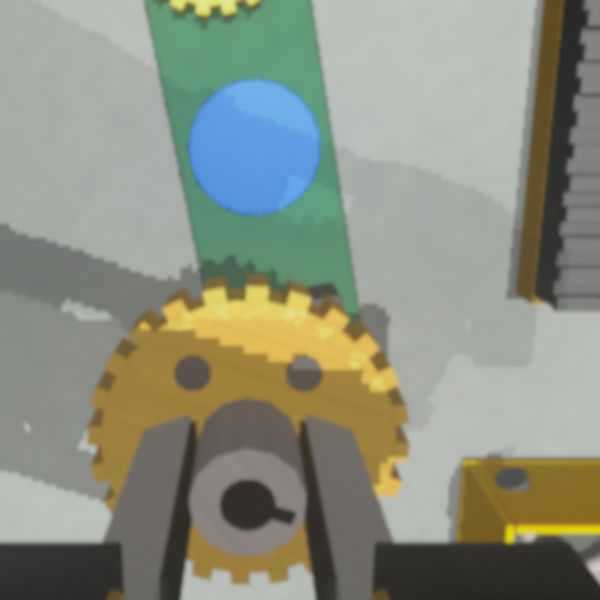

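```bash
python3 -m crank '[[15,40,0.6,30,0,0,0],[15,69.7,0.6,60,0,0,0],[15,69.7,0.6,100,0,0,0],[15,69.7,0.6,130,0,0,0],[15,69.7,0.6,145,0,0,0],[15,69.7,0.6,150,0,0,0],[15,69.7,0.6,152,0,0,0],[15,69.7,0.6,152.5,0,0,0],[15,69.7,0.6,153,0,0,0],[15,69.7,0.6,153.5,0,0,0]]'
python3 -m crank '[[15,0,0,0,0,0,0],[15,0,0,0,0,0,0]]'
```

```text
clock: 22.45
eef_pos: [668.5, -139.6, 30.8]
eef_rot: [3.139, 0.0, 1.571]
wrist_force: [-1.0, 1.4, 2.4]
finger_gap: 25.0
finger_force: 40.0
clock: 22.65
eef_pos: [668.5, -139.6, 30.7]
eef_rot: [3.14, 0.0, 1.571]
wrist_force: [-0.8, 1.9, 5.2]
finger_gap: 25.1
finger_force: 40.0
```

```bash
python3 -m crank '[[15,0,0,-0.5,0,0,0],[50,0,0,-0.5,0,0,0],[50,0,0,-0.5,0,0,0],[50,0,0,-0.5,0,0,0],[50,0,0,-40,0,0,0],[50,0,0,-90,0,0,0],[50,0,-40,-140,0,0,0],[50,0,-80,-170,0,0,0],[50,0,-125,-180,0,0,0],[50,0,-170,-180,0,0,0]]'
python3 -m crank '[[50,0,-100,-20,0,0,0],[50,0,-100,-20,0,0,0],[50,0,-100,-20,0,0,0],[50,0,-100,-20,0,0,0]]'
cat > chk.py <<'E'
from h import *
import sys
G=[(619,125.3),(636,37.2),(652.6,-51),(669.3,-139.3)]
for n in("top","scene"):
    p,d=optics.camera(n); c=optics.calibration(n); cv2.imwrite(f"pics/{n}{sys.argv[1]}.png",p[:,:,::-1])
    for k in blobs(p,(18,110,90),(35,255,255),60):
        a=circ(c,k,26)
        if a[2]<100 and 600<a[0]<690: print(n,a)
    o=dict(top=(150,235),scene=(260,335))[n]; w=dict(top=(235,485),scene=(120,420))[n]
    cv2.imwrite(f"pics/{n}c{sys.argv[1]}.png",cv2.resize(p[o[0]:o[1],w[0]:w[1],::-1],None,fx=2.6,fy=2.6,interpolation=cv2.INTER_CUBIC))
a,b=[cv2.imread(f"pics/{n}c{sys.argv[1]}.png") for n in("top","scene")]
W=max(a.shape[1],b.shape[1]); f=lambda i:cv2.copyMakeBorder(i,0,0,0,W-i.shape[1],cv2.BORDER_CONSTANT)
cv2.imwrite(f"pics/both{sys.argv[1]}.png",np.vstack([f(a),f(b)]))
E
python3 chk.py 1
```

```text
clock: 23.65
eef_pos: [499.9, -139.6, 211.0]
eef_rot: [3.138, 0.001, 1.571]
wrist_force: [0.5, -1.0, 0.2]
finger_gap: 46.9
finger_force: 0.0
clock: 24.05
eef_pos: [400.9, -139.7, 229.9]
eef_rot: [3.14, 0.001, 1.57]
wrist_force: [-0.0, -0.5, -0.1]
finger_gap: 47.2
finger_force: 0.0
top (618.0, 122.7, 46.4)
top (633.9, 36.6, 60.0)
top (649.6, -53.2, 70.8)
top (686.0, 596.1, 53.3)
top (666.7, -141.0, 82.7)
scene (642.6, 38.6, 66.4)
scene (673.2, -138.2, 89.9)
scene (623.9, 125.5, 52.0)
scene (656.3, -50.5, 77.5)
```

View pics/both1.png

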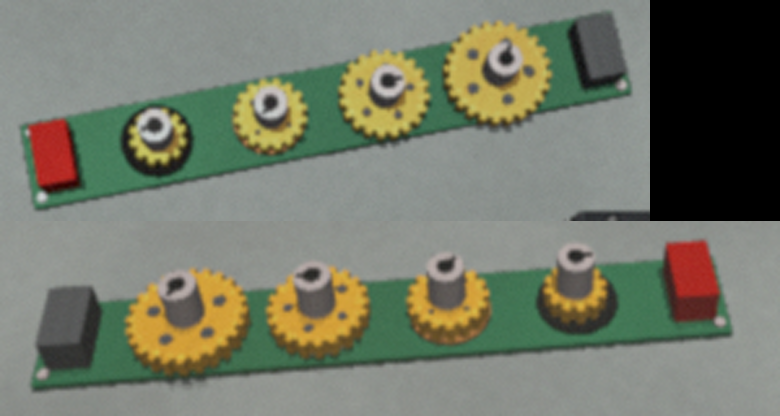

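Order right, all flat on pads in both views. One nearer check of the smallest's centring on the black pad.

```bash
python3 -m crank '[[50,265,218,20,0,0,0],[50,265,218,20,0,0,0],[50,265,218,20,0,0,0],[50,265,218,20,0,0,0],[50,265,218,20,0,0,0],[50,265,218,20,0,0,0],[50,265,218,20,0,0,0],[50,265,218,20,0,0,0],[50,265,218,20,0,0,0],[50,265,218,20,0,0,0]]' ; python3 -m crank '[[50,0,0,0,0,0,0],[50,0,0,0,0,0,0],[50,0,0,0,0,0,0]]'; python3 pads.py w12; python3 - <<'E'
from h import *
c=optics.calibration("wrist"); p=cv2.imread("pics/w12.png")[:,:,::-1].copy()
q=np.full_like(p,255); q[150:260,265:385]=p[150:260,265:385]
for k in blobs(q,(0,0,0),(180,80,75),300): print("pad",circ(c,k,12))
for k in blobs(p[:330],(18,110,90),(35,255,255),150): print("gear",k[:,0].mean(0).round(),circ(c,k,26))
cv2.imwrite("pics/c12.png",cv2.resize(p[140:270,250:400,::-1],None,fx=4,fy=4,interpolation=cv2.INTER_CUBIC))
E
```

```text
clock: 25.15
eef_pos: [618.9, 125.1, 208.4]
eef_rot: [-3.141, 0.0, 1.571]
wrist_force: [0.4, 0.9, 0.3]
finger_gap: 46.9
finger_force: 0.0
clock: 25.45
eef_pos: [618.9, 125.0, 209.6]
eef_rot: [3.141, -0.0, 1.57]
wrist_force: [0.5, -0.7, 0.0]
finger_gap: 46.9
finger_force: 0.0
25.45 [618.93 125.03 209.59] [ 3.141 -0.     1.57 ] 46.87772139358908
brass [340. 289.] (636.1, 36.3, 64.4)
red [307. 121.] (604.1, 204.9, 52.6)
white [539.  70.] (812.6, 251.1, 49.3)
cork [138. 165.] (440.1, 165.2, 62.8)
pad (618.4, 126.8, 55.8)
gear [340. 289.] (635.5, 41.8, 62.3)
gear [614. 287.] (911.7, 46.4, 114.2)
gear [492. 281.] (787.0, 49.0, 102.8)
gear [552. 275.] (846.5, 51.9, 113.6)
gear [324. 205.] (618.6, 126.3, 46.1)
```

View pics/c12.png

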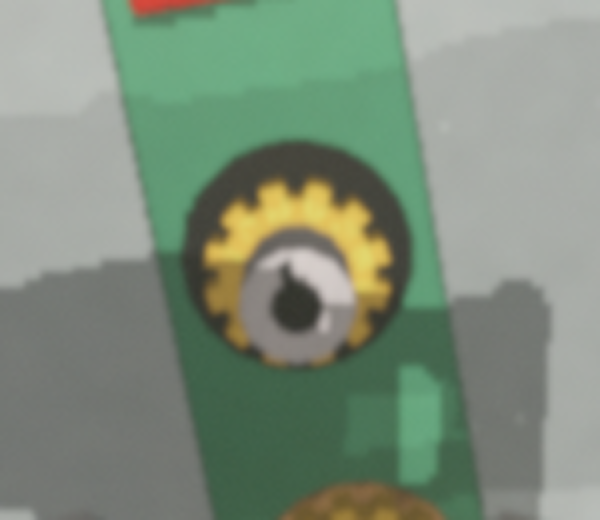

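```bash
python3 -c "
from cell import manip; print(manip.sign_off())"
```

```text
the job is handed in; nothing more can be done
None
```

I handed the job in at about 25 s: the four brass gears sit flat, hub up and centred to within about 2 mm, smallest to largest from the red block on the black, cork, white and blue pads, and the oil bottle and look-alikes were left alone.

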